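# Lay two sediment cores in the V-groove cradle and turn the keeper over them

### The job

Set up the two sediment cores for logging: roll each one up the ramp beside it into the V-groove on its own side of the cradle, without lifting it, and slide it along the groove until its red cap rests against the grey stop plate. Then turn the yellow keeper bar fully crosswise so that it spans both cores; handle the cores gently, leave the other things on the bench alone, and let go of everything.

Things in the scene. Friction and masses are not known exactly. Their poses are not given: they have to be found in the camera images.
- cradle: Fixed folded-aluminium cradle with two V-grooves. Origin at bench level under its middle; x along the grooves to the stop plate (roughly away from the robot), y left, z up. Sheet x -85 to 83 mm. Same both sides of y = 0: ramp from height 1 at y 128 up to 18 at y 70, flat lip to y 64, V (walls 30 deg from level) with bottom at y 42, height 5, flat middle land, height 18, |y| under 20 (mm)
- seat_left (a point): Where the centre of the left core lies when seated against the stop: cradle x 10, y 42, height 41.7 mm (top of the core 73 mm above the bench)
- seat_right (a point): The same for the right core: cradle x 10, y -42, height 41.7 mm
- stop_face (a point): Middle of the near face of the grey upright stop plate (150 mm wide, 8 thick, top 60 mm above the bench) across the far ends of both grooves; face at cradle x 75 mm, point 42 mm above the bench
- core_left: Sediment core, cylinder 63 mm in diameter, 130 long, 0.3 to 0.65 kg, flush caps. Origin at its centre, x along the axis to the red cap (other cap black). Starts on the bench at the cradle's left (+y), red cap ahead, near parallel to it, 15 to 40 mm short of its final place along it. Rolls freely, also back down the ramp; drops into the V past the lip. Slippery (friction 0.35), too wide to grip
- core_right: The same for the core that starts at the cradle's right (-y) side
- keeper (a joint): Angle (rad) of the yellow swivel bar on the post between the grooves, axis up: 0 = along the grooves (open), grows anticlockwise from above, stops at +-1.57 (crosswise, either will do). Starts within 0.35 of 0, stays where left, about 1 N at a knob turns it. Bar 116 x 16 x 8 mm, underside 76.5 mm above the bench: 3 mm over seated cores, too low for a core on the lip
- keeper_pivot (a point): On the keeper's turning axis, at the top of the yellow bar, 84.5 mm above the bench
- knob_near (a point): Middle of the black upright knob (14 mm diameter, 16 mm tall, from 84.5 to 100.5 mm above the bench) on the bar's end nearer the robot at the start, 50 mm from the pivot
- knob_far (a point): Middle of the same knob on the bar's other end, 50 mm from the pivot
- tag_stack: Loose flat block of paper find tags, 36 x 71 x 6 mm, lying right of the work; leave alone
- dust_brush: Loose dusting brush with wooden handle, 170 mm long, lying behind the work; leave alone
- loupe: Loose black loupe, 52 mm in diameter, 19 mm high, behind the work; leave alone

How it is judged:
By the outcome, as a careful person would: the job done as asked, in the order asked, and still so for the second after the job is handed in, with the robot touching nothing.
It also fails if it takes over 72 s, if anything falls off the work surface, if the arm or the gripper's body presses on something with over 40 N, if the wrist force passes 120 N, or if a joint passes its speed limit or range.

### The arm

A 6-joint arm with a two-finger parallel gripper is mounted at the origin on a cart in front of the work surface, level with it; the furniture and walls round the work are solid. World frame = base frame: x ahead of the robot, y to its left, z up, the work surface at z = 0. Lengths are in m, angles in rad, forces in N, time in s.
With the tool pointing down it reaches from about 0.3 to 0.95 m from the base axis. Payload 3.1 kg.
Tool frame: the origin (TCP) lies midway between the tips of the shut fingers; the grasp point (between the pads) lies 19 mm behind it (robot.hold_point_z is the distance from the TCP to the grasp point, in m); z points along the fingers, y is the line along which they close (so a half turn about z gives the same grasp; the last joint's range is limited). The gripper opens to 85 mm and grips with 20 to 120 N. Pads are 22 mm wide; open, the fingers measure 114 mm over their backs; the gripper's body (76 mm by 85 mm) begins 54 mm behind the grasp point. The pads swing forward as they close: fully open they stand 13 mm farther back than shut.
Start: joints at [1.141, 0.308, 1.634, -0, 1.2, -0.07], TCP at [0.22, 0.585, 0.231] pointing down, gripper open.
Joint ranges: [-3.06, 3.06], [-0.79, 1.96], [0.05, 2.63], [-1.19, 4.34], [0.05, 2.64], [-2.94, 2.94]. Speed limits (rad/s): [2.79, 2.79, 3.14, 3.14, 3.14, 3.14].

### API

Orientations are given as a unit quaternion [w, x, y, z].
In Python, from workcell import robot gives the robot as it stands.
- The arm moves only by the shell command python3 inch.py FILE [FORCE], which reads ROWS from the file FILE. ROWS is a JSON list of rows, 1 to 20 of them, each of 5 numbers: dx, dy, dz in parts of the range, where 1.0 means 500 mm, then a turn about the tool's z in normalised numbers (1 is pi rad), then the finger opening in m; each row is the pose to reach, as a shift and turn from the pose commanded when the command began, along the tool's axes at that moment; what a row does not reach only later rows make up. A row lasts 1/10 s, in which the tool goes at most 0.05 m and 0.15 rad, less where a joint would pass 70% of its speed; a pose out of reach is approached as far as the arm can. The fingers move at their own pace and stop on an object; FORCE is the grip in N (left out, the last holds). Time passes only in rows, so rows that do not move let the fingers close. It prints the time, the measured TCP pose, the force, the opening and the grip force at its end. Shift and turn numbers lie between -1 and 1, and a call with a number outside is refused. Input that does not fit is refused with a message, and nothing moves.
- robot.get_state(): the state, without advancing time (a new reading comes with each control period).
- robot.grab_frame(name): name is "scene" or "top"; returns the picture (420x560x3 uint8, blue, green, red); there is no depth.
- robot.calibration(name): a dict with "intrinsics" (3x3 intrinsics, pixels), "position" and "attitude" of the camera in the world. Camera axes: x right, y up, looking along -z (the intrinsics and any distortion apply to the point x, -y, -z); pixel columns grow to the right and rows downward; lengths in m; the calibration is good to about 2 mm. A picture is of the moment at which its call begins. calibration takes no time and is no camera call.
- robot.job_done(): hands the job in; it is judged then, once.
The state is a dict: "time_s": time; "joint_pos": joint angles; "dq": joint speeds; "joint_torque": joint torques, N m; "tool_pos": TCP position; "eef_rot": TCP orientation; "force": force on the tool from outside, world axes, zero at the start; "moment": the same for the moment, N m; "width": finger opening in m; "grasp_force": force on a finger pad.
Only numpy, scipy, OpenCV 4.12 (cv2) and the standard library are available. Lean on these libraries where they do the work, as an engineer would, in place of code of your own. Each camera call takes 0.05 s, during which the arm holds its last target. There are 200 camera calls.

## Working session

There is one attempt and no reset: what is moved stays moved. The work goes in short steps, Python scripts to look and compute and a shell command to move; the robot and the scene stay as the last step left them, time stands still between calls to the robot, and variables do not carry over. Pictures are saved under pics/ and viewed, at most 12 in all, crops included, and the job is handed in when it is done.

```bash
ls; mkdir -p pics
python3 - <<'E'
from workcell import robot
import cv2
for n in("scene","top"):
    cv2.imwrite(f"pics/{n}0.png",robot.grab_frame(n)); print(n,robot.calibration(n))
s=robot.get_state(); print(s["tool_pos"],s["eef_rot"],s["width"],s["time_s"])
E
```

```text
inch.py
pics
workcell.py
scene {'intrinsics': array([[438.33014658,   0.        , 279.40020371],
       [  0.        , 438.33014658, 207.33958619],
       [  0.        ,   0.        ,   1.        ]]), 'position': array([ 0.25714282, -0.59768125,  0.88368443]), 'attitude': array([ 0.90390783,  0.33794328, -0.09984033, -0.24243944])}
top {'intrinsics': array([[412.49873265,   0.        , 279.94299331],
       [  0.        , 412.49873265, 212.14831447],
       [  0.        ,   0.        ,   1.        ]]), 'position': array([0.45055085, 0.00766946, 1.02782172]), 'attitude': array([ 0.7065225 ,  0.0560849 , -0.05588799, -0.70324745])}
[0.21977881 0.58427635 0.23013122] [-2.40183549e-04  1.78922494e-01  9.83862596e-01 -1.03670512e-03] 0.08556133773047803 0.1
```

View pics/scene0.png

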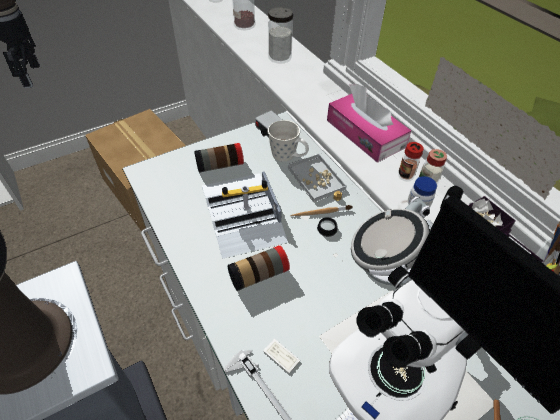

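View pics/top0.png

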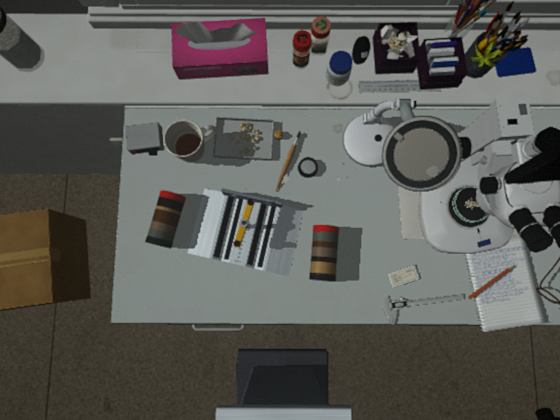

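The scene picture shows the cradle at about (240,205), the left core at (220,157) and the right core at (258,267). In the top picture the left core is at (165,218), the cradle at (245,228) and the right core at (324,252). I'll enlarge both.

Run:
```python
import cv2
a=cv2.imread("pics/top0.png")[175:295,135:350]; cv2.imwrite("pics/tc.png",cv2.resize(a,None,fx=3.7,fy=3.7,interpolation=cv2.INTER_CUBIC))
a=cv2.imread("pics/scene0.png")[135:295,185:305]; a=cv2.resize(a,None,fx=3.7,fy=3.7,interpolation=cv2.INTER_CUBIC);cv2.imwrite("pics/sc.png",a)
```

```text
(no output)
```

View pics/tc.png

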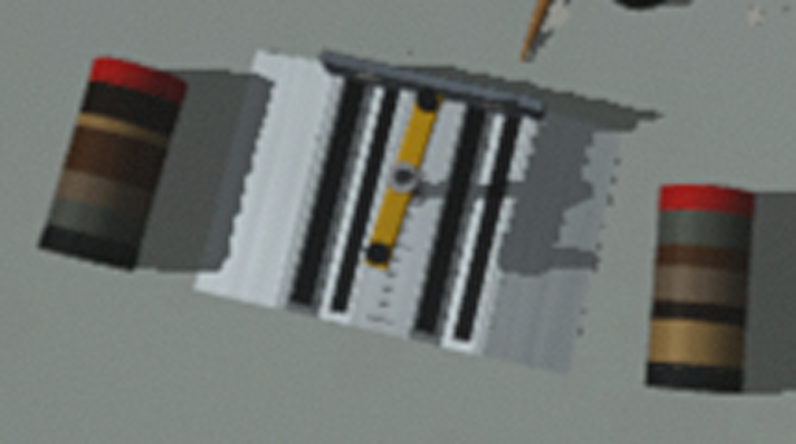

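View pics/sc.png

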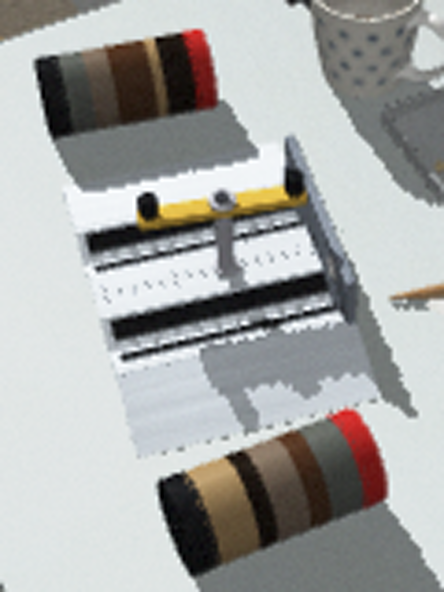

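Readings from the crops (3.7x):
- **Top crop:** sheet corners at (257,50), (195,290) and (572,374). Stop top runs from (322,52) to (545,105). Pivot (403,177), knobs (378,253) and (428,99).
- **Scene crop:** pivot (222,198), knobs (148,205) and (294,183).

Next I'll fit poses from both views.

```bash
cat > h.py <<'E'
import numpy as np, cv2
from scipy.spatial.transform import Rotation as R
from scipy.optimize import least_squares
from workcell import robot
C={n:robot.calibration(n) for n in("scene","top")}
def proj(n,P):
    c=C[n]; q=np.array(c["attitude"]); P=np.atleast_2d(P)-c["position"]
    p=P@R.from_quat(q[[1,2,3,0]]).as_matrix()*[1,-1,-1]
    u=p@c["intrinsics"].T; return u[:,:2]/u[:,2:]
def full(n,uv): return np.array(uv)/3.7+({"top":[135,175],"scene":[185,135]}[n])-.36
def cyl(x,y,z,a,r=.0315,h=.065):
    t=np.linspace(0,2*np.pi,72); p=np.array([[s*h,r*np.cos(k),r*np.sin(k)] for s in(-1,1) for k in t])
    return p@R.from_euler('z',a).as_matrix().T+[x,y,z]
def sup(obs,hull,edges):  # outward edge-normal support residuals
    o=np.array(obs); c=o.mean(0); r=[]
    for i in edges:
        d=o[(i+1)%4]-o[i]; n=np.array([d[1],-d[0]])/np.linalg.norm(d); m=(o[i]+o[(i+1)%4])/2
        if n@(m-c)<0:n=-n
        r.append((hull@n).max()-m@n)
    return r
E
python3 - <<'E'
from h import *
K={"top":[((83,128,1),(257,50)),((-85,128,1),(195,290)),((-85,-128,1),(572,374)),((79,75,60),(322,53)),((79,-75,60),(545,106))],
"scene":[((-85,128,1),(68,190)),((-85,-128,1),(138,455)),((79,75,60),(290,138)),((79,-75,60),(350,267))]}
N={"top":[(403,177),(378,253),(428,99)],"scene":[(222,198),(148,205),(294,183)]}
def f(p):
    M=R.from_euler('z',p[2]).as_matrix(); r=[]
    for n in K:
        X=np.array([k[0] for k in K[n]])/1e3@M.T+[p[0],p[1],0]
        r+=list((proj(n,X)-full(n,[k[1] for k in K[n]])).ravel())
    return r
s=least_squares(f,[.45,.05,-.2],loss='soft_l1');print("cradle",s.x.round(4),np.round(f(s.x),1))
for i in range(3):
    g=lambda P:np.concatenate([proj(n,P)[0]-full(n,N[n][i]) for n in N])
    t=least_squares(g,[.45,.05,.08]); d=R.from_euler('z',-s.x[2]).apply(t.x-[s.x[0],s.x[1],0]); print("keeper",t.x.round(4),"in cradle",d.round(4),t.fun.round(1))
cores={"L":({"top":[(97,57),(187,72),(135,270),(38,247)],"scene":[(205,28),(215,107),(57,137),(36,60)]}),
"R":({"top":[(660,185),(755,190),(743,392),(646,385)],"scene":[(350,408),(385,500),(200,577),(160,480)]})}
for k,o in cores.items():
    f2=lambda p:sup(full("top",o["top"]),proj("top",cyl(*p)),range(4))+sup(full("scene",o["scene"]),proj("scene",cyl(*p)),(1,3))+[ (lambda a,b:np.arctan2(*(proj("top",cyl(*p)[72:]).mean(0)-proj("top",cyl(*p)[:72]).mean(0)))*0 )(0,0)]
    def ang(p):
        q=full("top",o["top"]);d=q[0]+q[1]-q[2]-q[3]; e=proj("top",cyl(*p)); e=e[72:].mean(0)-e[:72].mean(0)
        return [40*np.cross(d,e)/np.linalg.norm(d)/np.linalg.norm(e)]
    t=least_squares(lambda p:f2(p)+ang(p),[.45,.2 if k=="L" else -.15,.03,-.1])
    print(k,t.x.round(4),"cradle",R.from_euler('z',-s.x[2]).apply(t.x[:3]-[s.x[0],s.x[1],0]).round(4),np.round(t.fun,1))
E
```

```text
cradle [ 0.5671  0.0943 -0.2202] [ 0.2 -0.2 -0.  -0.5 -1.3  0.1 -0.8  0.1 -0.1 -0.5 -1.6  0.2 -0.   1.4
  0.  -0.2  0.9  5.5]
keeper [0.5758 0.0912 0.0935] in cradle [ 0.0091 -0.0011  0.0935] [ 0.  -0.1 -0.1  0. ]
keeper [0.5282 0.1052 0.0986] in cradle [-0.0404  0.0022  0.0986] [ 0. -0. -0.  0.]
keeper [0.6237 0.0765 0.0971] in cradle [ 0.0591 -0.005   0.0971] [-0.   0.1  0.2 -0. ]
L [ 0.5911  0.2872  0.0341 -0.2328] cradle [-0.0188  0.1935  0.0341] [0.7 0.9 0.7 1.1 0.7 0.3 0.  0.1]
R [ 0.5104 -0.0976  0.0353 -0.0747] cradle [-0.0134 -0.1996  0.0353] [ 0.9  0.2  0.9  0.4  0.4  0.1  0.  -0.1]<stdin>:21: DeprecationWarning: Arrays of 2-dimensional vectors are deprecated. Use arrays of 3-dimensional vectors instead. (deprecated in NumPy 2.0)
```

```bash
cat >> h.py <<'E'
cx,cy,ca=.5671,.0943,-.2202
def tgt(x,y,z):  # tool-axis shift to a cradle point (mm)
    s=robot.get_state(); q=np.array(s["eef_rot"]); W=R.from_euler('z',ca).apply(np.array([x,y,z])/1e3)+[cx,cy,0]
    T=R.from_quat(q[[1,2,3,0]]); return T.inv().apply(W-s["tool_pos"]).round(4)
def where():
    s=robot.get_state(); q=np.array(s["eef_rot"]); T=R.from_quat(q[[1,2,3,0]]).as_matrix()
    print("cradle mm",(R.from_euler('z',-ca).apply(s["tool_pos"]-np.array([cx,cy,0]))*1e3).round(1),"tool y yaw rel",(np.arctan2(T[1,1],T[0,1])-ca).round(4),"t",s["time_s"],"F",np.round(s["force"],1),"j6",s["joint_pos"][5])
E
python3 -c "
from h import *
where();print(tgt(-17,262,130),tgt(-17,262,15))"
```

```text
cradle mm [-446.   402.3  230.1] tool y yaw rel 1.4312 t 0.1 F [0.5 0.  0.6] j6 -0.06969957153434629
[-0.4443 -0.079   0.1003] [-0.4443 -0.0788  0.2153]
```

The manual's scale: shifts go in shares of 500 mm and turns go in shares of pi rad. Converting my numbers, -0.444 m / 0.5 = -0.888, -0.405 m / 0.5 = -0.81, 1.431 rad / 3.1416 = 0.4555.

```bash
echo '[[-0.09,-0.016,0.02,0.0455,0.085],[-0.18,-0.032,0.04,0.091,0.085],[-0.27,-0.048,0.06,0.1366,0.085],[-0.36,-0.064,0.08,0.1821,0.085],[-0.45,-0.08,0.1,0.2276,0.085],[-0.54,-0.096,0.12,0.2731,0.085],[-0.63,-0.112,0.14,0.3183,0.085],[-0.72,-0.128,0.16,0.3641,0.085],[-0.81,-0.144,0.18,0.4097,0.085],[-0.888,-0.158,0.2,0.4555,0.085],[-0.888,-0.158,0.2,0.4555,0.085],[-0.888,-0.158,0.2,0.4555,0.085]]' > m.json && python3 inch.py m.json 20; python3 -c "
from h import *
where();print(tgt(-17,262,15))"
```

```text
time_s: 1.3
tool_pos: [0.6078, 0.3534, 0.1298]
eef_rot: [-0.001, 0.781, 0.625, -0.001]
force: [0.5, 0.8, -0.3]
width: 0.0854
grasp_force: 0.0
cradle mm [-16.9 261.8 129.8] tool y yaw rel -0.0012 t 1.3 F [ 0.5  0.8 -0.3] j6 0.6857343313209487
[0.0004 0.0002 0.1148]
```

Converted, 0.115 m / 0.5 = 0.23, 0.08 m / 0.5 = 0.16.

```bash
echo '[[0,0,0.08,0,0.085],[0,0,0.16,0,0.085],[0,0,0.23,0,0.085],[0,0,0.23,0,0.085],[-0.012,0,0.23,0,0.085],[-0.024,0,0.23,0,0.085],[-0.036,0,0.23,0,0.085],[-0.046,0,0.23,0,0.085],[-0.056,0,0.23,0,0.085],[-0.066,0,0.23,0,0.085],[-0.076,0,0.23,0,0.085],[-0.086,0,0.23,0,0.085],[-0.096,0,0.23,0,0.085]]' > m.json && python3 inch.py m.json; python3 -c "
from h import *
where();cv2.imwrite('pics/t1.png',cv2.resize(robot.grab_frame('top')[165:305,125:365],None,fx=3,fy=3))"
```

```text
time_s: 2.6
tool_pos: [0.5971, 0.3073, 0.0161]
eef_rot: [-0.0, 0.78, 0.625, -0.0]
force: [0.1, -0.1, -0.7]
width: 0.0852
grasp_force: 0.1
cradle mm [-17.2 214.4  16.1] tool y yaw rel 0.0001 t 2.6 F [ 0.1 -0.1 -0.7] j6 0.6306052858554536
```

View pics/t1.png

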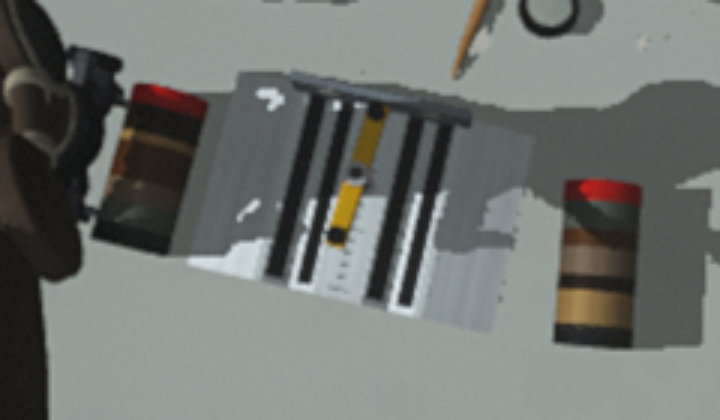

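The top view shows the fingers at (95,140) against the left core at (150,168), which is aligned with the cradle. I'll keep rolling.

Converted, -0.098 m / 0.5 = -0.196, -0.094 m / 0.5 = -0.188.

```bash
echo '[[-0.01,0,0,0,0.085],[-0.02,0,0,0,0.085],[-0.03,0,0,0,0.085],[-0.04,0,0,0,0.085],[-0.05,0,0,0,0.085],[-0.06,0,0,0,0.085],[-0.07,0,0,0,0.085],[-0.08,0,0,0,0.085],[-0.09,0,-0.002,0,0.085],[-0.1,0,-0.004,0,0.085],[-0.11,0,-0.006,0,0.085],[-0.12,0,-0.008,0,0.085],[-0.13,0,-0.01,0,0.085],[-0.14,0,-0.012,0,0.085],[-0.15,0,-0.014,0,0.085],[-0.16,0,-0.016,0,0.085],[-0.17,0,-0.018,0,0.085],[-0.18,0,-0.02,0,0.085],[-0.188,0,-0.02,0,0.085],[-0.196,0,-0.02,0,0.085]]' > m.json && python3 inch.py m.json; python3 -c "
from h import *
where();"
```

```text
time_s: 4.65
tool_pos: [0.577, 0.2128, 0.0272]
eef_rot: [0.0, 0.78, 0.625, 0.001]
force: [1.0, 2.6, 1.7]
width: 0.0857
grasp_force: 1.0
cradle mm [-16.3 117.8  27.2] tool y yaw rel 0.0001 t 4.65 F [1.  2.6 1.7] j6 0.5017980912333714
```

Converted, -0.0175 m / 0.5 = -0.035, -0.016 m / 0.5 = -0.032.

```bash
echo '[[-0.004,0,0,0,0.085],[-0.008,0,0,0,0.085],[-0.012,0,0,0,0.085],[-0.016,0,0,0,0.085],[-0.02,0,0,0,0.085],[-0.023,0,0,0,0.085],[-0.026,0,0,0,0.085],[-0.029,0,0,0,0.085],[-0.032,0,0,0,0.085],[-0.035,0,0,0,0.085],[-0.035,0,0,0,0.085],[-0.035,0,0,0,0.085]]' > m.json && python3 inch.py m.json; python3 -c "
from h import *
where();cv2.imwrite('pics/t2.png',cv2.resize(robot.grab_frame('top')[165:305,125:365],None,fx=3,fy=3))"
```

```text
time_s: 5.85
tool_pos: [0.5722, 0.1951, 0.0263]
eef_rot: [0.0, 0.78, 0.625, 0.0]
force: [1.2, 0.0, -0.4]
width: 0.0848
grasp_force: 0.0
cradle mm [-17.1  99.5  26.3] tool y yaw rel 0.0001 t 5.85 F [ 1.2  0.  -0.4] j6 0.47671429594347187
```

View pics/t2.png

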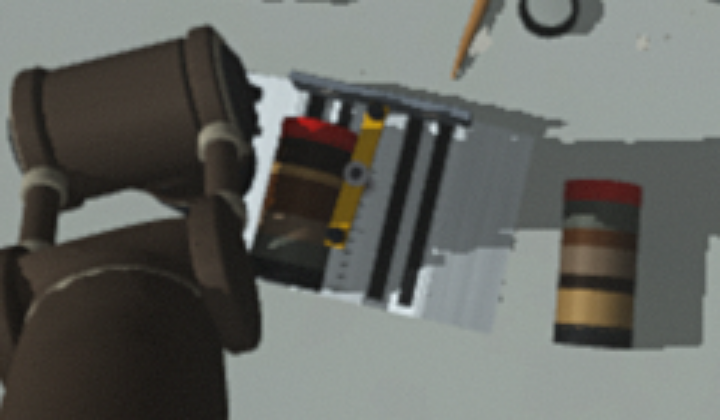

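The left core has dropped into its groove at (307,200) and the push force is zero. Next I'll back off, shut the fingers and go behind its black cap.

Converted, -0.105 m / 0.5 = -0.21, -0.085 m / 0.5 = -0.17.

```bash
echo '[[0.05,0,0,0,0.085],[0.05,0,-0.1,0,0.0],[0.04,-0.08,-0.16,0,0.0],[-0.02,-0.17,-0.16,0,0.0],[-0.1,-0.21,-0.16,0,0.0],[-0.1,-0.21,-0.08,0,0.0],[-0.1,-0.21,-0.016,0,0.0],[-0.1,-0.21,-0.016,0,0.0]]' > m.json && python3 inch.py m.json; python3 -c "
from h import *
where();"
```

```text
time_s: 6.7
tool_pos: [0.4545, 0.168, 0.0312]
eef_rot: [-0.002, 0.781, 0.625, -0.004]
force: [-0.4, -0.8, -0.1]
width: -0.0002
grasp_force: 0.0
cradle mm [-126.    47.3   31.2] tool y yaw rel -0.0001 t 6.7 F [-0.4 -0.8 -0.1] j6 0.48442440461281117
```

Converted, 0.046 m / 0.5 = 0.092, 0.044 m / 0.5 = 0.088.

```bash
echo '[[0,0.016,0,0,0],[0,0.028,0,0,0],[0,0.036,0,0,0],[0,0.042,0,0,0],[0,0.048,0,0,0],[0,0.054,0,0,0],[0,0.06,0,0,0],[0,0.066,0,0,0],[0,0.072,0,0,0],[0,0.078,0,0,0],[0,0.084,0,0,0],[0,0.088,0,0,0],[0,0.092,0,0,0]]' > m.json && python3 inch.py m.json; python3 -c "
from h import *
where()"; echo '[[0,0.002,0,0,0],[0,0.004,0,0,0],[0,0.006,0,0,0],[0,0.008,0,0,0]]' > m.json && python3 inch.py m.json; python3 -c "
from h import *
where();cv2.imwrite('pics/s3.png',cv2.resize(robot.grab_frame('scene')[125:305,175:325],None,fx=3.3,fy=3.3))"
```

```text
time_s: 8.0
tool_pos: [0.5025, 0.1598, 0.035]
eef_rot: [-0.001, 0.781, 0.625, -0.001]
force: [-4.9, 1.9, 7.1]
width: -0.0001
grasp_force: 4.9
cradle mm [-77.3  49.8  35. ] tool y yaw rel -0.0001 t 8.0 F [-4.9  1.9  7.1] j6 0.4435814458429873
time_s: 8.4
tool_pos: [0.5063, 0.1589, 0.035]
eef_rot: [-0.001, 0.78, 0.625, -0.001]
force: [-4.8, 2.0, 7.4]
width: -0.0002
grasp_force: 4.9
cradle mm [-73.4  49.8  35. ] tool y yaw rel 0.0001 t 8.4 F [-4.8  2.   7.4] j6 0.44035896222065096
```

View pics/s3.png

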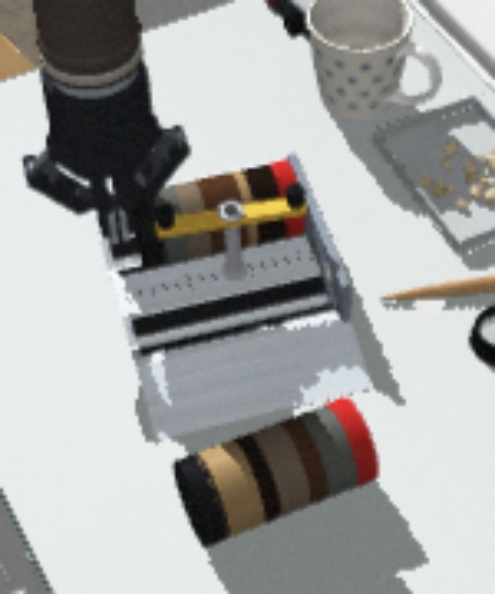

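The left core is in the groove with its red cap close to the stop. The fingers are at its black cap with a steady sliding force of about 5 N. I'll continue until contact.

Converted, 0.003 m / 0.5 = 0.006, 0.002 m / 0.5 = 0.004.

```bash
echo '[[0,0.002,0,0,0],[0,0.004,0,0,0],[0,0.006,0,0,0]]' > m.json && python3 inch.py m.json; echo '[[0,0.002,0,0,0],[0,0.004,0,0,0]]' > m.json && python3 inch.py m.json; python3 -c "
from h import *
where()"
```

```text
time_s: 8.75
tool_pos: [0.509, 0.1583, 0.0349]
eef_rot: [-0.001, 0.781, 0.625, -0.001]
force: [-7.4, 3.6, 9.9]
width: 0.0001
grasp_force: 6.2
time_s: 8.95
tool_pos: [0.509, 0.1583, 0.0349]
eef_rot: [-0.003, 0.781, 0.625, -0.003]
force: [-11.6, 4.5, 13.2]
width: 0.0001
grasp_force: 9.1
cradle mm [-70.7  49.7  34.9] tool y yaw rel -0.0007 t 8.95 F [-11.6   4.5  13.2] j6 0.4363240832234667
```

Converted, -0.315 m / 0.5 = -0.63, -0.27 m / 0.5 = -0.54.

```bash
echo '[[0,-0.06,0,0,0],[0,-0.06,-0.1,0,0],[0,-0.06,-0.2,0,0],[-0.09,-0.04,-0.22,0,0.085],[-0.18,-0.02,-0.22,0,0.085],[-0.27,0,-0.22,0,0.085],[-0.36,0.02,-0.22,0,0.085],[-0.45,0.04,-0.22,0,0.085],[-0.54,0.07,-0.22,0,0.085],[-0.63,0.106,-0.22,0,0.085],[-0.63,0.106,-0.22,0,0.085],[-0.63,0.106,-0.22,0,0.085]]' > m.json && python3 inch.py m.json; python3 -c "
from h import *
where();print(tgt(-18,-265,15));cv2.imwrite('pics/t4.png',cv2.resize(robot.grab_frame('top')[165:305,125:365],None,fx=3,fy=3))"
```

```text
time_s: 10.15
tool_pos: [0.4953, -0.1628, 0.1443]
eef_rot: [-0.0, 0.781, 0.624, 0.0]
force: [-0.5, 0.2, 0.4]
width: 0.0848
grasp_force: 0.0
cradle mm [ -13.9 -266.6  144.3] tool y yaw rel -0.0027 t 10.15 F [-0.5  0.2  0.4] j6 -0.1785771621718759
[ 0.0015 -0.0041  0.1293]
```

View pics/t4.png

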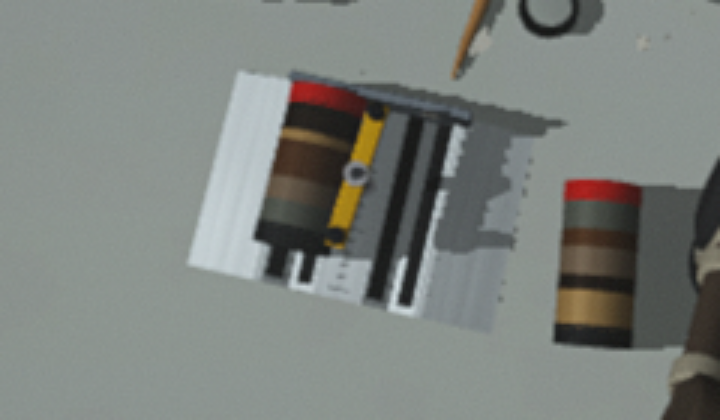

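The left core lies with its red cap on the stop (330,92). The right core is at (597,263), still skewed. I'll lower the fingers and roll it slowly.

Converted, 0.129 m / 0.5 = 0.258, 0.09 m / 0.5 = 0.18, 0.003 rad / 3.1416 = 0.001.

```bash
echo '[[0.003,-0.012,0.09,0.001,0.085],[0.003,-0.012,0.18,0.001,0.085],[0.003,-0.012,0.258,0.001,0.085],[0.003,-0.012,0.258,0.001,0.085],[0.016,-0.012,0.258,0.001,0.085],[0.024,-0.012,0.258,0.001,0.085],[0.032,-0.012,0.258,0.001,0.085],[0.04,-0.012,0.258,0.001,0.085],[0.048,-0.012,0.258,0.001,0.085],[0.056,-0.012,0.258,0.001,0.085],[0.064,-0.012,0.258,0.001,0.085],[0.072,-0.012,0.258,0.001,0.085],[0.08,-0.012,0.258,0.001,0.085],[0.088,-0.012,0.258,0.001,0.085],[0.096,-0.012,0.258,0.001,0.085],[0.104,-0.012,0.258,0.001,0.085],[0.112,-0.012,0.258,0.001,0.085],[0.12,-0.012,0.258,0.001,0.085],[0.128,-0.012,0.258,0.001,0.085],[0.136,-0.012,0.258,0.001,0.085]]' > m.json && python3 inch.py m.json; echo '[[0.008,0,0,0,0.085],[0.016,0,0,0,0.085],[0.024,0,0,0,0.085],[0.032,0,0,0,0.085],[0.04,0,0,0,0.085],[0.048,0,-0.002,0,0.085],[0.056,0,-0.004,0,0.085],[0.064,0,-0.006,0,0.085]]' > m.json && python3 inch.py m.json; python3 -c "
from h import *
where();cv2.imwrite('pics/t5.png',cv2.resize(robot.grab_frame('top')[165:305,125:365],None,fx=3,fy=3))"
```

```text
time_s: 12.2
tool_pos: [0.5044, -0.0937, 0.0152]
eef_rot: [-0.0, 0.781, 0.624, -0.0]
force: [0.3, 0.2, 0.2]
width: 0.0852
grasp_force: 0.0
time_s: 13.0
tool_pos: [0.512, -0.0631, 0.0187]
eef_rot: [0.001, 0.781, 0.624, 0.0]
force: [-0.6, -4.0, 2.4]
width: 0.085
grasp_force: 1.8
cradle mm [ -19.4 -165.6   18.7] tool y yaw rel -0.0027 t 13.0 F [-0.6 -4.   2.4] j6 0.016938269653455903
```

View pics/t5.png

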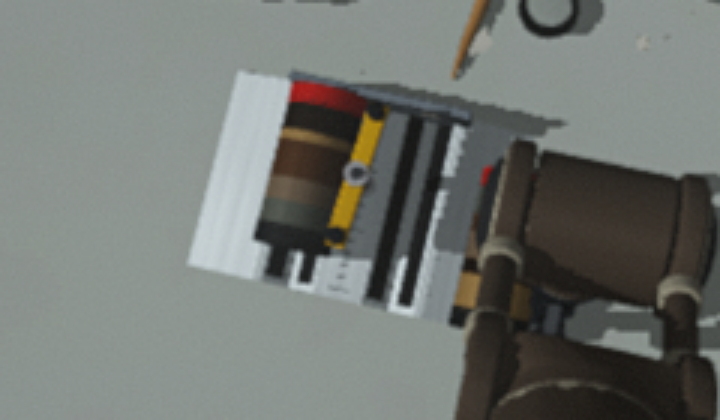

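The right core's inner edge runs from (487,172) to (452,320), now parallel to the grooves. I'll continue up the ramp.

Converted, 0.047 m / 0.5 = 0.094, 0.044 m / 0.5 = 0.088.

```bash
echo '[[0.008,0,-0.002,0,0.085],[0.016,0,-0.004,0,0.085],[0.024,0,-0.006,0,0.085],[0.032,0,-0.008,0,0.085],[0.04,0,-0.01,0,0.085],[0.048,0,-0.012,0,0.085],[0.056,0,-0.014,0,0.085],[0.064,0,-0.016,0,0.085],[0.072,0,-0.016,0,0.085],[0.08,0,-0.016,0,0.085],[0.088,0,-0.016,0,0.085],[0.094,0,-0.016,0,0.085]]' > m.json && python3 inch.py m.json; echo '[[0.004,0,0,0,0.085],[0.008,0,0,0,0.085],[0.012,0,0,0,0.085],[0.016,0,0,0,0.085],[0.02,0,0,0,0.085],[0.023,0,0,0,0.085],[0.026,0,0,0,0.085],[0.029,0,0,0,0.085],[0.032,0,0,0,0.085],[0.035,0,0,0,0.085],[0.037,0,0,0,0.085],[0.037,0,0,0,0.085]]' > m.json && python3 inch.py m.json; python3 -c "
from h import *
where();cv2.imwrite('pics/t6.png',cv2.resize(robot.grab_frame('top')[165:305,125:365],None,fx=3,fy=3))"
```

```text
time_s: 14.25
tool_pos: [0.5219, -0.0164, 0.0262]
eef_rot: [-0.0, 0.781, 0.624, 0.0]
force: [-0.5, -2.6, 1.2]
width: 0.0847
grasp_force: 1.0
time_s: 15.45
tool_pos: [0.526, 0.0012, 0.0263]
eef_rot: [-0.0, 0.781, 0.624, 0.0]
force: [0.2, -0.8, 0.2]
width: 0.0851
grasp_force: 0.0
cradle mm [-19.8 -99.9  26.3] tool y yaw rel -0.0027 t 15.45 F [ 0.2 -0.8  0.2] j6 0.14228268547659145
```

View pics/t6.png

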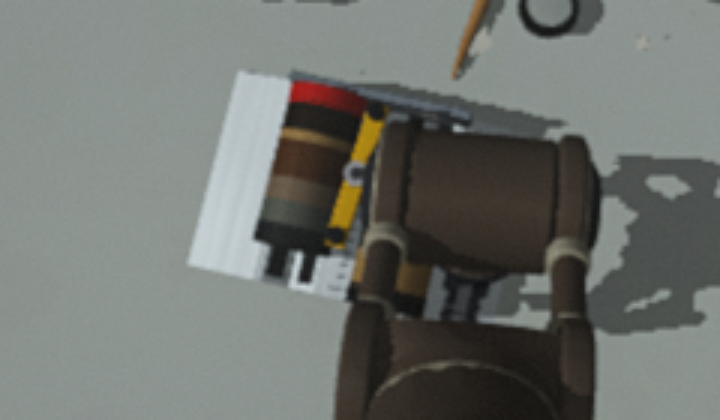

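The right core sits in its groove, with its black end at about (385,295), and the force is zero. I'll go behind it and slide it.

Converted, -0.11 m / 0.5 = -0.22, -0.05 m / 0.5 = -0.1.

```bash
echo '[[-0.05,0,0,0,0.085],[-0.05,0,-0.1,0,0.0],[-0.04,-0.08,-0.16,0,0.0],[0.02,-0.17,-0.16,0,0.0],[0.1,-0.22,-0.16,0,0.0],[0.1,-0.22,-0.08,0,0.0],[0.1,-0.22,-0.016,0,0.0],[0.1,-0.22,-0.016,0,0.0],[0.1,-0.208,-0.016,0,0],[0.1,-0.198,-0.016,0,0],[0.1,-0.19,-0.016,0,0],[0.1,-0.182,-0.016,0,0],[0.1,-0.174,-0.016,0,0],[0.1,-0.166,-0.016,0,0],[0.1,-0.158,-0.016,0,0],[0.1,-0.15,-0.016,0,0],[0.1,-0.142,-0.016,0,0],[0.1,-0.134,-0.016,0,0],[0.1,-0.126,-0.016,0,0],[0.1,-0.12,-0.016,0,0]]' > m.json && python3 inch.py m.json; python3 -c "
from h import *
where()"; echo '[[0,0.002,0,0,0],[0,0.004,0,0,0],[0,0.006,0,0,0],[0,0.008,0,0,0]]' > m.json && python3 inch.py m.json; python3 -c "
from h import *
where()"
```

```text
time_s: 17.5
tool_pos: [0.4777, 0.063, 0.0343]
eef_rot: [-0.001, 0.781, 0.624, -0.001]
force: [-4.1, -0.2, 4.6]
width: 0.0001
grasp_force: 3.3
cradle mm [-80.4 -50.   34.3] tool y yaw rel -0.0027 t 17.5 F [-4.1 -0.2  4.6] j6 0.26366448156051053
time_s: 17.9
tool_pos: [0.4815, 0.0622, 0.0343]
eef_rot: [-0.001, 0.781, 0.624, -0.001]
force: [-4.6, 0.9, 5.1]
width: -0.0002
grasp_force: 3.5
cradle mm [-76.5 -50.   34.3] tool y yaw rel -0.0027 t 17.9 F [-4.6  0.9  5.1] j6 0.26160958784554544
```

Converted, 0.004 m / 0.5 = 0.008, 0.003 m / 0.5 = 0.006.

```bash
echo '[[0,0.002,0,0,0],[0,0.004,0,0,0],[0,0.006,0,0,0],[0,0.008,0,0,0]]' > m.json && python3 inch.py m.json;echo '[[0,0.002,0,0,0],[0,0.004,0,0,0],[0,0.006,0,0,0]]' > m.json && python3 inch.py m.json; python3 -c "
from h import *
where()"
```

```text
time_s: 18.3
tool_pos: [0.4854, 0.0614, 0.0343]
eef_rot: [-0.001, 0.781, 0.624, -0.001]
force: [-5.3, -0.4, 5.0]
width: 0.0004
grasp_force: 3.4
time_s: 18.6
tool_pos: [0.4869, 0.0609, 0.0341]
eef_rot: [-0.002, 0.781, 0.624, -0.002]
force: [-8.1, 2.3, 9.2]
width: 0.0002
grasp_force: 6.0
cradle mm [-70.9 -50.1  34.1] tool y yaw rel -0.0029 t 18.6 F [-8.1  2.3  9.2] j6 0.2578195185782447
```

Both cores stopped with their caps at the same place (TCP x about -71 mm). Now the keeper: go up, turn the tool 45° and come down behind the near knob.

Converted, -0.1 m / 0.5 = -0.2, -0.058 m / 0.5 = -0.116, -0.788 rad / 3.1416 = -0.2508.

```bash
echo '[[0,-0.06,0,0,0],[0,-0.06,-0.1,0,0],[0,-0.06,-0.2,0,0],[0.02,-0.04,-0.2,-0.0446,0],[0.04,-0.02,-0.2,-0.0891,0],[0.056,0.012,-0.2,-0.1337,0],[0.056,0.012,-0.2,-0.1783,0],[0.056,0.012,-0.2,-0.2228,0],[0.056,0.012,-0.2,-0.2508,0],[0.056,0.012,-0.2,-0.2508,0],[0.056,0.012,-0.116,-0.2508,0],[0.056,0.012,-0.116,-0.2508,0],[0.056,0.012,-0.116,-0.2508,0]]' > m.json && python3 inch.py m.json; python3 -c "
from h import *
where();print(tgt(-65,-22,92))"
```

```text
time_s: 19.9
tool_pos: [0.5002, 0.0865, 0.0914]
eef_rot: [-0.001, 0.482, 0.876, -0.001]
force: [-0.4, -0.0, 0.5]
width: -0.0
grasp_force: 0.0
cradle mm [-63.6 -22.2  91.4] tool y yaw rel 0.7841 t 19.9 F [-0.4 -0.   0.5] j6 -0.478376956743411
[ 0.0012 -0.0009 -0.0006]
```

Converted, 0.076 m / 0.5 = 0.152, 0.073 m / 0.5 = 0.146.

```bash
echo '[[0.003,0.012,0,0,0],[0.003,0.022,0,0,0],[0.01,0.032,0,0,0],[0.016,0.042,0,0,0],[0.02,0.051,0,0,0],[0.024,0.06,0,0,0],[0.026,0.07,0,0,0],[0.0274,0.08,0,0,0],[0.0278,0.09,0,0,0],[0.0272,0.1,0,0,0],[0.0256,0.11,0,0,0],[0.023,0.12,0,0,0],[0.0194,0.129,0,0,0],[0.0148,0.138,0,0,0],[0.01,0.146,0,0,0],[0.006,0.152,0,0,0]]' > m.json && python3 inch.py m.json; python3 -c "
from h import *
where()"; echo '[[-0.004,0.004,0,0,0],[-0.007,0.007,0,0,0],[-0.01,0.01,0,0,0]]' > m.json && python3 inch.py m.json; python3 -c "
from h import *
where()"
```

```text
time_s: 21.5
tool_pos: [0.5652, 0.1317, 0.0938]
eef_rot: [0.0, 0.482, 0.876, 0.002]
force: [-1.7, 1.7, 5.9]
width: 0.0
grasp_force: 2.8
cradle mm [-10.1  36.1  93.8] tool y yaw rel 0.785 t 21.5 F [-1.7  1.7  5.9] j6 -0.4135787323862471
time_s: 21.8
tool_pos: [0.5721, 0.1301, 0.0937]
eef_rot: [0.001, 0.482, 0.876, 0.002]
force: [-1.1, 3.2, 4.6]
width: -0.0001
grasp_force: 2.4
cradle mm [-2.9 36.  93.7] tool y yaw rel 0.7849 t 21.8 F [-1.1  3.2  4.6] j6 -0.4180625462585644
```

Converted, -0.0014 m / 0.5 = -0.0028, -0.0007 m / 0.5 = -0.0014.

```bash
for i in 1 2; do echo '[[-0.0014,0.0014,0,0,0],[-0.0028,0.0028,0,0,0],[-0.0028,0.0028,0,0,0]]' > m.json && python3 inch.py m.json; done; python3 -c "
from h import *
where();cv2.imwrite('pics/t7.png',robot.grab_frame('top'));cv2.imwrite('pics/s7.png',robot.grab_frame('scene'))"
```

```text
time_s: 22.1
tool_pos: [0.5743, 0.1293, 0.0936]
eef_rot: [0.001, 0.482, 0.876, 0.002]
force: [-0.5, 3.8, 5.5]
width: -0.0003
grasp_force: 2.7
time_s: 22.4
tool_pos: [0.5762, 0.1288, 0.0936]
eef_rot: [0.001, 0.482, 0.876, 0.002]
force: [-0.1, 4.3, 5.2]
width: 0.0003
grasp_force: 2.7
cradle mm [ 1.3 35.6 93.6] tool y yaw rel 0.7849 t 22.4 F [-0.1  4.3  5.2] j6 -0.4205355879728441
```

Converted, -0.25 m / 0.5 = -0.5, -0.21 m / 0.5 = -0.42.

```bash
echo '[[0,-0.04,0,0,0],[0,-0.04,-0.1,0,0],[0,-0.12,-0.14,0,0],[0,-0.22,-0.16,0,0],[0,-0.32,-0.18,0,0],[0,-0.42,-0.2,0,0],[0,-0.5,-0.2,0,0],[0,-0.5,-0.2,0,0],[0,-0.5,-0.2,0,0]]' > m.json && python3 inch.py m.json
cat > m.py <<'E'
from h import *
import sys
o=[]
for n in("top","scene"):
    f=robot.grab_frame(n); cv2.imwrite(f"pics/{n}_{sys.argv[1]}.png",f)
    g=cv2.cvtColor(f,cv2.COLOR_BGR2HSV); y0,y1,x0,x1=(170,300,130,360) if n=="top" else(130,300,180,310)
    m=cv2.inRange(g,(20,170,90),(32,255,255))[y0:y1,x0:x1]; k=np.argwhere(m)[:,::-1]+[x0,y0]
    print(n,len(k),cv2.minAreaRect(k.astype(np.float32)))
    # bar angle: compare with projected bar for candidate angles
    P=np.array([9.5,-.5,80.5])
    best=[]
    for a in np.arange(-1.9,.3,.01):
        e=np.array([[s*55*np.cos(a),s*55*np.sin(a),0] for s in np.linspace(-1,1,60)])+P
        q=proj(n,R.from_euler('z',ca).apply(e/1e3)+[cx,cy,0])
        best.append((np.min(np.linalg.norm(k[:,None]-q,axis=2),1).mean(),round(a,2)))
    print(sorted(best)[:2])
where()
E
python3 m.py 8
```

```text
time_s: 23.4
tool_pos: [0.363, -0.007, 0.1922]
eef_rot: [0.001, 0.483, 0.876, -0.0]
force: [0.4, 0.6, 1.3]
width: -0.0001
grasp_force: 0.0
top 187 ((243.4343719482422, 222.65451049804688), (49.018428802490234, 7.174317359924316), 10.491477012634277)
[(np.float64(1.8544031342052354), np.float64(-1.48)), (np.float64(1.8560028403360236), np.float64(-1.49))]
scene 56 ((244.84144592285156, 191.07318115234375), (34.781829833984375, 6.774774074554443), 65.224853515625)
[(np.float64(1.8240372055357146), np.float64(-1.57)), (np.float64(1.8253954516247006), np.float64(-1.56))]
cradle mm [-175.8 -142.6  192.6] tool y yaw rel 0.7853 t 23.5 F [-0.   0.1  0.4] j6 -0.702177838359685
```

The manual's scale: shifts go in shares of 500 mm and turns go in shares of pi rad. Converting my numbers, 0.2336 m / 0.5 = 0.4672, 0.2 m / 0.5 = 0.4, 0.785 rad / 3.1416 = 0.2499.

```bash
echo '[[0.014,0.08,0,0.0446,0],[0.028,0.16,0.02,0.0891,0],[0.042,0.24,0.04,0.1337,0],[0.056,0.32,0.08,0.1783,0],[0.07,0.4,0.12,0.2228,0],[0.0832,0.4672,0.14,0.2499,0],[0.0832,0.4672,0.14,0.2499,0],[0.0832,0.4672,0.2,0.2499,0],[0.0832,0.4672,0.2,0.2499,0],[0.0832,0.4672,0.2,0.2499,0]]' > m.json && python3 inch.py m.json; python3 -c "
from h import *
where()"; echo '[[0,0.012,0,0,0],[0,0.024,0,0,0],[0,0.036,0,0,0],[0,0.042,0,0,0],[0,0.048,0,0,0],[0,0.052,0,0,0],[0,0.056,0,0,0]]' > m.json && python3 inch.py m.json; python3 -c "
from h import *
where()"; echo '[[0,0.002,0,0,0],[0,0.004,0,0,0]]' > m.json && python3 inch.py m.json
```

```text
time_s: 24.5
tool_pos: [0.5375, 0.1537, 0.0915]
eef_rot: [-0.001, 0.78, 0.626, -0.001]
force: [0.4, 0.4, 0.5]
width: -0.0003
grasp_force: 0.0
cradle mm [-41.9  51.5  91.5] tool y yaw rel 0.0012 t 24.5 F [0.4 0.4 0.5] j6 0.4199636712124037
time_s: 25.2
tool_pos: [0.5659, 0.1476, 0.0922]
eef_rot: [-0.0, 0.78, 0.625, -0.0]
force: [-0.5, 0.8, -0.4]
width: 0.0004
grasp_force: 0.0
cradle mm [-12.9  51.7  92.2] tool y yaw rel 0.0002 t 25.2 F [-0.5  0.8 -0.4] j6 0.400710116382165
time_s: 25.4
tool_pos: [0.5673, 0.1473, 0.0921]
eef_rot: [-0.0, 0.78, 0.625, -0.0]
force: [-0.4, 1.2, 0.7]
width: -0.0001
grasp_force: 0.5
```

Converted, 0.002 m / 0.5 = 0.004, 0.001 m / 0.5 = 0.002.

```bash
for i in 1 2 3; do echo '[[0,0.002,0,0,0],[0,0.004,0,0,0]]' > m.json && python3 inch.py m.json|grep -E "force|tool_pos"; done; python3 -c "
from h import *
where()"
```

```text
tool_pos: [0.5689, 0.1471, 0.092]
force: [-2.4, 1.3, 0.1]
grasp_force: 1.7
tool_pos: [0.5692, 0.147, 0.0919]
force: [-7.2, 2.8, 4.9]
grasp_force: 4.4
tool_pos: [0.5694, 0.1469, 0.0917]
force: [-11.1, 4.6, 7.4]
grasp_force: 6.6
cradle mm [-9.2 51.9 91.7] tool y yaw rel -0.0004 t 26.0 F [-11.1   4.6   7.4] j6 0.3954788047042219
```

Firm contact: the force rose to 12 N without motion, so the keeper is at its end stop. I'll back off and check.

Converted, -0.2 m / 0.5 = -0.4, -0.17 m / 0.5 = -0.34.

```bash
echo '[[0,-0.05,0,0,0],[0,-0.06,-0.08,0,0],[0,-0.14,-0.16,0,0],[0,-0.24,-0.2,0,0],[0,-0.34,-0.2,0,0],[0,-0.4,-0.2,0,0],[0,-0.4,-0.2,0,0],[0,-0.4,-0.2,0,0]]' > m.json && python3 inch.py m.json; python3 m.py 9
python3 - <<'E'
import cv2,numpy as np
a=cv2.resize(cv2.imread('pics/top_9.png')[165:305,125:365],None,fx=2.2,fy=2.2,interpolation=2)
b=cv2.resize(cv2.imread('pics/scene_9.png')[125:305,185:305],None,fx=2.2,fy=2.2,interpolation=2)
c=np.zeros((400,800,3),np.uint8);c[:a.shape[0],:a.shape[1]]=a;c[:b.shape[0],530:530+b.shape[1]]=b
cv2.imwrite('pics/fin.png',c)
E
```

```text
time_s: 26.8
tool_pos: [0.379, 0.1898, 0.1929]
eef_rot: [0.001, 0.78, 0.626, 0.001]
force: [0.1, -0.1, 0.7]
width: 0.0004
grasp_force: 0.0
top 191 ((243.6237335205078, 222.72784423828125), (49.243900299072266, 7.195121765136719), 12.680383682250977)
[(np.float64(1.905637713736623), np.float64(-1.54)), (np.float64(1.9065559804824281), np.float64(-1.53))]
scene 58 ((244.95985412597656, 191.01458740234375), (33.66168975830078, 6.236810207366943), 70.01689147949219)
[(np.float64(1.7511499548186662), np.float64(-1.62)), (np.float64(1.753997344765696), np.float64(-1.61))]
cradle mm [-203.2   52.3  192.9] tool y yaw rel 0.0001 t 26.9 F [-0.3  0.4  0.1] j6 0.5811448476143323
```

View pics/fin.png

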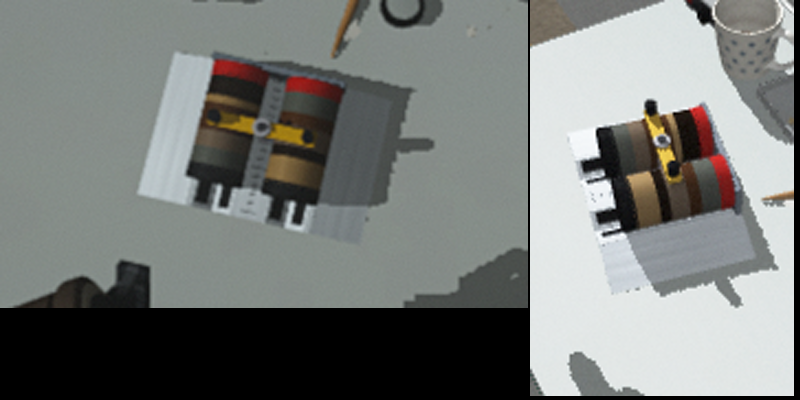

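The final picture shows both cores seated with their red caps at the stop (242,68 and 315,83). The yellow bar lies crosswise over both, from (212,118) to (312,138), and the gripper is clear.

```bash
python3 -c "
from workcell import robot
print(robot.job_done())"
```

```text
the job is handed in; nothing more can be done
None
```

The job is handed in: both cores are seated in their grooves with red caps against the stop plate, the keeper bar is turned crosswise to its end stop over both, and the arm is clear, after about 27 s of robot time.

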